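# Ready a tank for its coil change

### The job

Get the tank on the round metal build base ready for a coil change: stand the loose coil head, brass end down, fully home in the wide bore of the parts block and the drip tip, stem down, fully home in the narrow bore, then unscrew that tank's knurled cap. Its thread may be right-hand or left-hand and nobody knows which, so try both ways gently, never wrench or pull it by force. Finish still holding the cap in the gripper, level and about 6 cm above its tank so that it drips back into it; leave the other tank closed and the shop's jar and clear box where they are.

Things in the scene. Friction and masses are not known exactly. Their poses are not given: they have to be found in the camera images.
- cap_mid (a point): centre of the steel cap to unscrew: knurled upright cylinder 34 mm across, 20 mm tall (flat top 10 mm above this point), about 45 g, closed on the glass tank (29 to 32 mm across) on the round build base; z axis up. Which way loosens it (seen from above) differs from tank to tank and cannot be seen; the other way it is already tight and stops within 6 degrees, play included
- tank_shoulder (a point): centre of the top of the fixed tank's shoulder, 64 mm above the counter; the closed cap's centre is 10 mm above it. Quick three-start thread: turned the loosening way the cap runs easily, climbs 2 mm over the first 60 degrees, lifts straight off at 56 to 72 degrees and stops at 75. A grip of 15 to 30 N is plenty; over about 1 N m of torque or 60 N of pull harms the thread
- build_base: the round aluminium build base, 80 mm across and 22 mm high, fixed; origin under its centre on the counter
- coil_mid (a point): centre of the loose coil head: upright steel cylinder 20 mm across and 38 mm tall, z axis up, standing on its chamfered brass end; the 20 mm wide body reaches from its foot to 30 mm, above it a 13 mm wide neck. This point is 19 mm above its foot; about 30 g
- tip_mid (a point): centre of the loose black drip tip (mouthpiece): 36 mm tall, z axis up, standing on its 12 mm wide, 11 mm long chamfered stem; above the stem it is round, about 16 mm across. This point is 18 mm above its foot; about 15 g
- bore_wide (a point): centre of the mouth of the wide bore of the parts block: 22.5 mm across, 16 mm deep, z axis up; for the coil head, which when home rests on the bore's floor with its centre 3 mm above the mouth
- bore_narrow (a point): centre of the mouth of the narrow bore: 14.5 mm across, 16 mm deep; for the drip tip's stem; when home its wider part rests on the block's top and its centre is 7 mm above the mouth
- block: the aluminium parts block, fixed: 56 by 96 by 24 mm, origin under its centre; the bores lie on its y axis, the wide one at -24 mm, the narrow one at +24 mm
- other_cap_mid (a point): centre of the like cap of another like tank, which stands on a square clear riser; leave it closed
- jar: clear screw jar, 50 mm across, 40 mm high, origin under it; leave it
- tip_box: clear square box of drip tips, 56 by 56 by 26 mm, origin under it; leave it
Mind the look-alikes: they are no part of the job. What is shaped like the build_base but green or turquoise is not meant. Leave any green look-alike of the part that bears coil_mid alone.

How it is judged:
On the way, in this order (a step that is already met when the one before it is completed fails the run):
1. the coil head and the drip tip stand home in their bores (horizontal distance between coil_mid and bore_wide below 0.005 m and z of coil_mid in the frame of block below 0.031 m and angle between each of coil_mid, tip_mid's own z axis and vertical below 0.2 rad and horizontal distance between tip_mid and bore_narrow below 0.005 m and z of tip_mid in the frame of block below 0.035 m and z of cap_mid in the frame of tank_shoulder below 0.016 m), for 0.2 s.
2. the cap is unscrewed and lifted clear of its tank (z of cap_mid in the frame of tank_shoulder above 0.045 m and contact force between the fingers and cap above 0.5 N), for 0.2 s.
At the end, for the whole second after the job is handed in: The gripper holds the cap still and within 17 deg of level, its underside 4 to 11 cm above the tank's shoulder and within 25 mm of the tank's axis; coil head in the wide bore, drip tip in the narrow one, each within 4 mm of home, 5 mm of the axis, upright within 11 deg (z of cap_mid in the frame of tank_shoulder between 0.05 and 0.12 m and horizontal distance between cap_mid and tank_shoulder below 0.025 m and angle between cap_mid's own z axis and vertical below 0.3 rad and contact force between the fingers and cap above 0.5 N and linear speed of cap below 0.03 m/s and horizontal distance between coil_mid and bore_wide below 0.005 m and z of coil_mid in the frame of block below 0.031 m and angle between each of coil_mid, tip_mid's own z axis and vertical below 0.2 rad and horizontal distance between tip_mid and bore_narrow below 0.005 m and z of tip_mid in the frame of block below 0.035 m); the arm keeps its last pose, push and grip.
It fails at once if the cap is wrenched or pulled by force against its thread (contact force between any of cap_c0, cap_c1, cap_c2 and anything else above 40 N).
It fails at once if the other tank's cap is opened or shifted (distance of other_cap_mid from where it was at the start of the episode above 0.005 m).
It fails at once if the jar or the clear box is pushed away (distance of any of jar, tip_box from where it was at the start of the episode above 0.03 m).
It also fails if it takes over 69 s, if anything falls off the work surface, if the arm or the gripper's body presses on something with over 40 N, if the wrist force passes 120 N, or if a joint passes its speed limit or range.

### The arm

A 7-joint arm with a two-finger parallel gripper is mounted at the origin on the work surface. World frame = base frame: x ahead of the robot, y to its left, z up, the work surface at z = 0. Lengths are in m, angles in rad, forces in N, time in s.
With the tool pointing down it reaches from about 0.4 to 0.85 m from the base axis. Payload 4.5 kg.
Tool frame: the origin (TCP) lies on the centre line of the jaws, within the pads' length; the fingertips stand r.tcp_to_tips ahead of it and the grasp point (between the pads) lies 11 mm behind it (r.tcp_to_tips is the distance from the TCP to the fingertips, in m); y points along the fingers, x is the direction in which the jaws open and shut, and the axes are right-handed (so a half turn about y gives the same grasp; the last joint's range is limited). The gripper opens to 88 mm and grips with 3 to 60 N. Pads are 18 mm wide; open, the fingers measure 123 mm over their backs; the gripper's body (75 mm by 187 mm) begins 45 mm behind the grasp point.
Start: joints at [-1.251, 0.689, -0.195, 1.565, 0.157, 0.902, -0.215], TCP at [0.176, 0.6, 0.247] pointing down, gripper open.
Joint ranges: [-3.01, 3.01], [-0.46, 2.08], [-1.47, 1.51], [0.13, 2.56], [-1, 4.14], [0.04, 2.09], [-2.66, 2.66]. Speed limits (rad/s): [2.57, 2.57, 3.14, 3.14, 3.14, 3.14, 3.14].

### API

Orientations are given as a unit quaternion [x, y, z, w].
In Python, from plant import r gives the robot as it stands. The module is installed in compiled form; this text tells all that it offers.
- The arm moves only by the shell command python3 -m inch 'ROWS' [OPENING] [FORCE]. ROWS is text: rows parted by semicolons, each of 4 numbers parted by spaces: the shift along the tool's x, y, z in mm, then the turn about the tool's y in degrees. In form: x y z spin; .... A call has 1 to 10 rows; each row is the pose to reach, as a shift and turn from the pose commanded when the call began, along the tool's axes at that moment; what a row does not reach only later rows make up. A row lasts 1/10 s, in which the tool goes at most 50 mm and 8.59 degrees, less where a joint would pass 70% of its speed; a pose out of reach is approached as far as the arm can. A call with a gripper value outside its range is refused whole. OPENING is the gripper command: -1 is shut, 1 is fully open, values between are in proportion, set as the call begins (- or left out, the last holds). The fingers move at their own pace and stop on an object; FORCE is the grip in N (left out, the last holds). Time passes only in rows, so rows that repeat a pose let the fingers close. It gives the time, the measured TCP pose, the force and the opening at its end, in the units of the state.
- r.get_state(): the state, without advancing time (a new reading comes with each control period).
- r.snapshot(name): name is "scene" or "top" or "wrist"; returns a dict with "frame" (384x512x3 uint8, red, green, blue), "intrinsics" (3x3 intrinsics, pixels), "dist_coeffs" ([k1, k2, p1, p2, k3] as OpenCV has them; the pictures are not rectified), "R" (3x3) and "t" (3): a world point X has camera coordinates R X + t. Camera axes: x right, y down, z forward; pixel columns grow to the right and rows downward; lengths in m; the calibration is good to about 2 mm. A picture is of the moment at which its call begins. There is no depth.
- r.finish_job(): hands the job in, once; it reports no verdict.
Trained networks look in the newest picture that a camera, given by its name, has taken for a name from the list of things; names that differ only in an ending like _2 or _b are one class to them, and where a whole thing is asked for, a point or a joint stands for the part that bears it (a point fixed in the world has none). Each returns a list of dicts, best first, with "p" (0 to 1); they miss things now and then, are a little off and sometimes report something else, mostly with a low value. They report only what shows in the picture. A call takes as long as a camera call. They do not tell look-alikes from the thing itself.
- r.trace(camera, name): "region" (384x512 bool, what is visible of it) and "centre" ([row, column] in pixels, amid what is visible of it).
- r.tip_of(camera, name): "centre" ([row, column] in pixels: a listed point, or the origin of a listed thing).
The state is a dict: "clock": time; "q": joint angles; "qd": joint speeds; "joint_torque": joint torques, N m; "tool_pos": TCP position; "eef_rot": TCP orientation; "contact_force": force on the tool from outside, world axes, zero at the start; "moment": the same for the moment, N m; "opening": opening from 0.0 (shut) to 1.0 (fully open).
Only numpy, scipy, OpenCV 4.12 (cv2) and the standard library are available. Lean on these libraries where they do the work, as an engineer would, in place of code of your own. Each camera call takes 0.05 s, during which the arm holds its last target.

## Working session

There is one attempt and no reset: what is moved stays moved. The work goes in short steps, Python scripts to look and compute and a shell command to move; the robot and the scene stay as the last step left them, time stands still between calls to the robot, and variables do not carry over. Pictures are saved under pics/ and viewed, and the job is handed in when it is done.

```bash
mkdir -p pics; ls; cat > h.py <<'E'
import numpy as np, cv2
from plant import r
def snap(c,n=None):
    s=r.snapshot(c)
    if n: cv2.imwrite(f'pics/{n}.png',s['frame'][:,:,::-1])
    return s
def ray(s,rc):
    K=np.array(s['intrinsics'],float);d=np.array(s['dist_coeffs'],float)
    u=cv2.undistortPoints(np.array([[[rc[1],rc[0]]]],float),K,d)[0,0]
    R=np.array(s['R']);t=np.array(s['t'])
    return -R.T@t, R.T@np.array([u[0],u[1],1.])
def atz(s,rc,z):
    o,d=ray(s,rc);return o+d*(z-o[2])/d[2]
def tri(rays):
    A=np.zeros((3,3));b=np.zeros(3)
    for o,d in rays:
        d=d/np.linalg.norm(d);P=np.eye(3)-np.outer(d,d);A+=P;b+=P@o
    x=np.linalg.solve(A,b)
    return x,[np.linalg.norm((np.eye(3)-np.outer(d,d)/(d@d))@(x-o)) for o,d in rays]
def proj(s,X):
    p,_=cv2.projectPoints(np.array([X],float),cv2.Rodrigues(np.array(s['R'],float))[0],np.array(s['t'],float),np.array(s['intrinsics'],float),np.array(s['dist_coeffs'],float))
    return p[0,0]
E
python3 - <<'E'
from h import *
S={c:snap(c,c+'0') for c in ['scene','top','wrist']}
for c in S: print(c,(-np.array(S[c]['R']).T@S[c]['t']).round(3))
Z=dict(cap_mid=.074,tank_shoulder=.064,build_base=0,coil_mid=.019,tip_mid=.018,bore_wide=.024,bore_narrow=.024,block=0,jar=0,tip_box=0,other_cap_mid=.09)
for n,z in Z.items():
    for c in S:
        for d in r.tip_of(c,n)[:4]:
            print(n,c,round(d['p'],2),np.round(d['centre'],1),atz(S[c],d['centre'],z).round(4))
st=r.get_state();print(st['clock'],st['tool_pos'],st['eef_rot'],r.tcp_to_tips)
E
```

```text
pics
scene [1.162 0.111 0.702]
top [0.479 0.027 0.923]
wrist [0.095 0.624 0.383]
cap_mid scene 0.6 [188.9 274.2] [0.5625 0.1015 0.074 ]
cap_mid scene 0.55 [206.7 272.5] [0.6205 0.1008 0.074 ]
cap_mid top 0.65 [201.8 221.1] [0.5598 0.0926 0.074 ]
cap_mid top 0.18 [217.  309.3] [ 0.5211 -0.1215  0.074 ]
tank_shoulder scene 0.88 [179.2 321.5] [0.5076 0.2201 0.064 ]
tank_shoulder scene 0.7 [159.8 260.7] [0.4476 0.0589 0.064 ]
tank_shoulder scene 0.69 [192.2 273.3] [0.5645 0.0998 0.064 ]
tank_shoulder top 0.84 [205.7 219. ] [0.5512 0.0985 0.064 ]
tank_shoulder top 0.83 [252.3 232.3] [0.4381 0.0659 0.064 ]
tank_shoulder top 0.74 [229.3 167.8] [0.4945 0.2228 0.064 ]
build_base scene 0.95 [197.2 324.6] [0.5102 0.2369 0.    ]
build_base scene 0.77 [173.3 261. ] [0.4337 0.0593 0.    ]
build_base scene 0.59 [207. 270.] [0.5584 0.0932 0.    ]
build_base scene 0.44 [194.1 192.8] [ 0.5318 -0.1186  0.    ]
build_base top 0.9 [223.9 174.6] [0.5096 0.2199 0.    ]
build_base top 0.84 [251.4 232.7] [0.4373 0.0677 0.    ]
build_base top 0.74 [205.2 220.7] [0.5579 0.0993 0.    ]
coil_mid scene 0.5 [218.3
[... 643 characters left out ...]
.1 288.1] [ 0.5392 -0.076   0.024 ]
block scene 0.76 [195.1 194.3] [ 0.5351 -0.1138  0.    ]
block top 0.93 [211.2 298.7] [ 0.5404 -0.1068  0.    ]
jar scene 0.77 [263.9 195.2] [ 0.746  -0.0666  0.    ]
jar top 0.85 [140.  279.2] [ 0.7343 -0.0589  0.    ]
tip_box scene 0.87 [266.9 290.7] [0.7331 0.1515 0.    ]
tip_box scene 0.15 [170.1 158.8] [ 0.4475 -0.2375  0.    ]
tip_box top 0.97 [142.6 204.9] [0.7282 0.1427 0.    ]
other_cap_mid scene 0.7 [198.4 382.3] [0.5851 0.3544 0.09  ]
other_cap_mid top 0.59 [202.3 108.4] [0.559  0.3601 0.09  ]
other_cap_mid top 0.37 [137.1 206.1] [0.7177 0.1287 0.09  ]
1.8 [0.17617045 0.59966623 0.24673437] [-0.56608778 -0.42372508  0.42370221  0.56610787] 0.008
```

View pics/scene0.png

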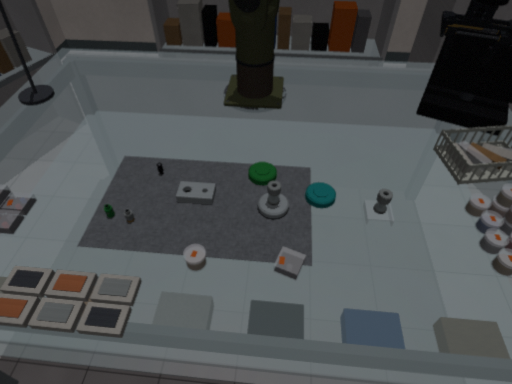

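View pics/top0.png

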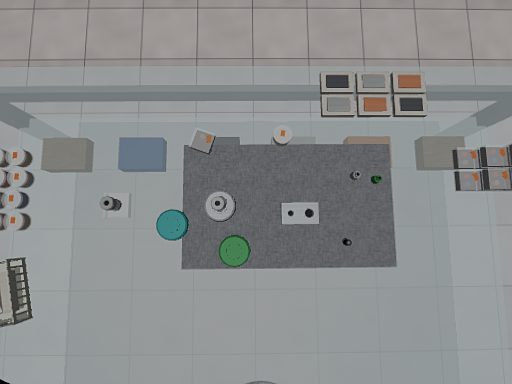

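View pics/wrist0.png

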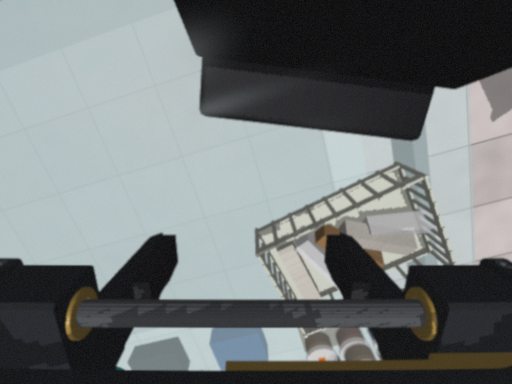

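```bash
cd pics; python3 -c "
import cv2
a=cv2.imread('top0.png');cv2.imwrite('top_c1.png',cv2.resize(a[130:280,90:250],None,fx=4.5,fy=4,interpolation=2))
cv2.imwrite('top_c2.png',cv2.resize(a[130:270,260:400],None,fx=4.2,fy=4.2,interpolation=2))
a=cv2.imread('scene0.png');cv2.imwrite('sc_c1.png',cv2.resize(a[140:290,90:420],None,fx=2.4,fy=2.4*1.6,interpolation=2))
"
```

```text
(no output)
```

View pics/top_c1.png

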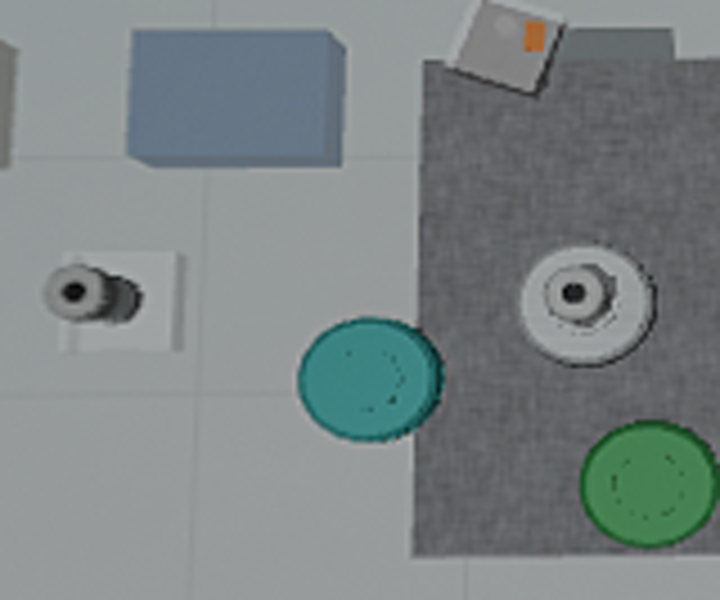

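View pics/top_c2.png

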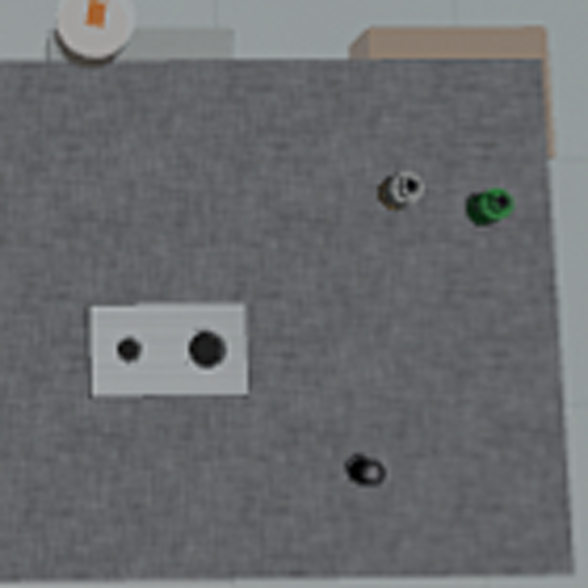

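View pics/sc_c1.png

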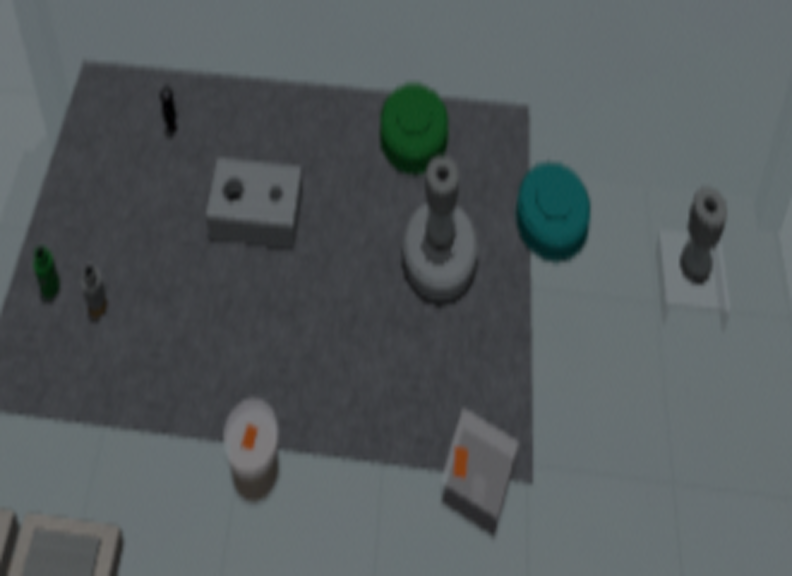

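```bash
cat >> h.py <<'E'
from scipy.spatial.transform import Rotation as Ro
def tool():
    s=r.get_state();return s,np.array(s['tool_pos']),Ro.from_quat(s['eef_rot']).as_matrix()
def jawyaw(M): return np.degrees(np.arctan2(M[1,0],M[0,0]))
E
python3 - <<'E'
from h import *
s,p,M=tool();print(M.round(3),jawyaw(M),s['contact_force'],s['opening'])
w=r.snapshot('wrist');c=-np.array(w['R']).T@w['t']
print('cam in tool',(M.T@(c-p)).round(3),'axes in tool (rows x,y,z of cam)\n',(np.array(w['R'])@M).round(3),np.array(w['intrinsics']).round(0))
f=np.array(w['R']).T[:,2];print(f)
E
```

```text
[[ 0.282  0.    -0.959]
 [ 0.959  0.     0.282]
 [ 0.    -1.     0.   ]] 73.62833539168305 [0.13571178 0.10853883 0.75149135] 1.0003995710930527
cam in tool [ 0.    -0.137  0.085] axes in tool (rows x,y,z of cam)
 [[ 1.     0.001 -0.001]
 [-0.001 -0.323 -0.946]
 [-0.001  0.946 -0.323]] [[279.   0. 251.]
 [  0. 279. 193.]
 [  0.   0.   1.]]
[ 0.30958095 -0.09186216 -0.94642537]
```

```bash
python3 -m inch '-692 0 -682 73.6;-692 0 -682 73.6;-692 0 -682 73.6;-692 0 -682 73.6;-692 0 -682 73.6;-692 0 -682 73.6;-692 0 -682 73.6;-692 0 -682 73.6;-692 0 -682 73.6;-692 0 -682 73.6' 0.2
python3 - <<'E'
from h import *
s,p,M=tool();print(s['clock'],p.round(4),M.round(3),s['q'])
E
```

```text
clock: 2.85
tool_pos: [0.4134, 0.1575, 0.247]
eef_rot: [-0.707, -0.0, -0.001, 0.707]
contact_force: [0.4, 0.4, 0.8]
opening: 0.599
2.85 [0.4134 0.1575 0.247 ] [[ 1.     0.001  0.001]
 [-0.001  0.     1.   ]
 [ 0.001 -1.     0.   ]] [-0.54425188  0.46108606  0.11228591  2.10146676 -0.0906006   0.58242729
 -0.36871008]
```

```bash
python3 -m inch '222 87 -415 0;222 87 -415 0;222 87 -415 0;222 87 -415 0;222 87 -415 0;222 87 -415 0;222 87 -415 0;222 87 -415 0;222 87 -415 0;222 87 -415 0' 
python3 - <<'E'
from h import *
s,p,M=tool();print(s['clock'],p.round(4),s['q'])
w=snap('wrist','w1')
for n,z in (('coil_mid',.019),):
    for d in r.tip_of('wrist',n): print(n,d['p'],d['centre'],atz(w,d['centre'],z))
E
```

```text
clock: 3.85
tool_pos: [0.6352, -0.2609, 0.1589]
eef_rot: [0.708, -0.001, 0.001, -0.706]
contact_force: [0.6, 0.2, -0.0]
opening: 0.6
3.85 [ 0.6352 -0.2609  0.1589] [ 0.30898433  0.87073762  0.02532807  1.44413226 -0.02324455  0.82572335
  0.3376065 ]
coil_mid 0.68 [230.8, 243.1] [ 0.62615853 -0.31533923  0.019     ]
coil_mid 0.63 [178.7, 252.5] [ 0.63666148 -0.25569047  0.019     ]
```

View pics/w1.png

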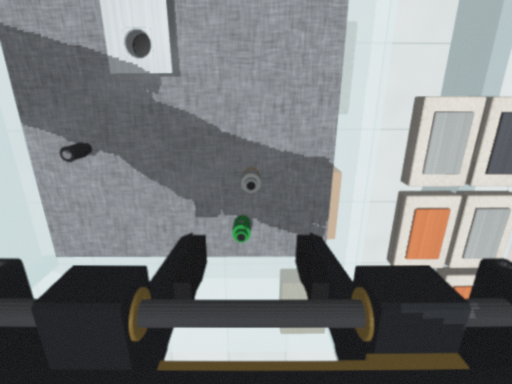

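```bash
python3 -m inch '1 84 5 0;1 84 5 0;1 84 5 0;1 84 5 0' 
python3 - <<'E'
from h import *
s,p,M=tool();print(s['clock'],p.round(4))
w=snap('wrist','w2')
for n,z in (('coil_mid',.019),):
    for d in r.tip_of('wrist',n): print(n,d['p'],d['centre'],atz(w,d['centre'],z))
    for d in r.trace('wrist',n): 
        m=d['region'];ys,xs=np.where(m);print(d['p'],d['centre'],xs.min(),xs.max(),ys.min(),ys.max())
for z in (0,.019,.030,.038): print(z,proj(w,[.6365,-.256,z]))
E
```

```text
clock: 4.35
tool_pos: [0.6358, -0.2499, 0.0762]
eef_rot: [-0.707, -0.0, 0.001, 0.707]
contact_force: [0.8, -0.3, 0.2]
opening: 0.598
4.35 [ 0.6358 -0.2499  0.0762]
coil_mid 0.73 [223.5, 254.0] [ 0.63796874 -0.25616766  0.019     ]
coil_mid 0.68 [288.8, 238.2] [ 0.6250133  -0.31618189  0.019     ]
0.96 [223.2, 249.4] 236 263 205 243
0.6 [284.6, 236.0] 225 249 264 298
0 [251.99558807 213.54898545]
0.019 [252.08217573 223.2990809 ]
0.03 [252.13928113 229.73161923]
0.038 [252.18461146 234.83905431]
```

View pics/w2.png

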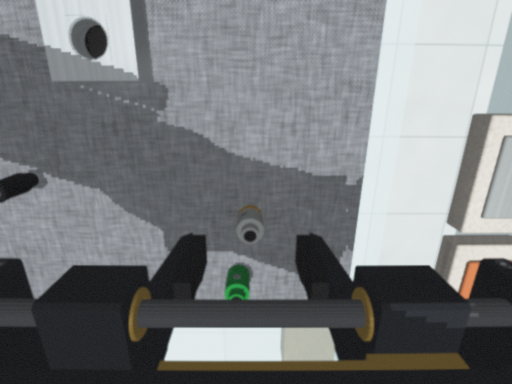

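```bash
python3 -m inch '-1 25 -6 0;-1 35 -6 0;-1 35 -6 0' 
python3 - <<'E'
from h import *
s,p,M=tool();print(s['clock'],p.round(4),jawyaw(M))
w=snap('wrist','w3')
for z in (0,.019,.030,.038): print(z,proj(w,[.635,-.256,z]))
E
```

```text
clock: 4.8
tool_pos: [0.634, -0.2567, 0.0403]
eef_rot: [-0.707, 0.001, 0.001, 0.707]
contact_force: [0.4, -0.3, 0.8]
opening: 0.6
4.8 [ 0.634  -0.2567  0.0403] 0.0025068002426289157
0 [252.83886913 224.77535809]
0.019 [252.98678612 237.65058763]
0.03 [253.08688713 246.36891056]
0.038 [253.16783629 253.42226021]
```

View pics/w3.png

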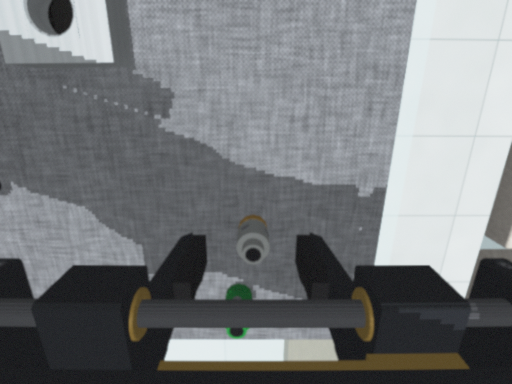

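```bash
python3 -m inch '1 14 1 0;1 14 1 0;1 14 1 0' ; python3 -m inch '0 0 0 0;0 0 0 0;0 0 0 0;0 0 0 0;0 0 0 0' -1 15
```

```text
clock: 5.15
tool_pos: [0.6356, -0.2554, 0.0264]
eef_rot: [-0.707, -0.0, 0.0, 0.707]
contact_force: [0.2, -0.6, -0.3]
opening: 0.599
clock: 5.65
tool_pos: [0.6358, -0.2559, 0.0268]
eef_rot: [0.707, 0.0, -0.0, -0.707]
contact_force: [-0.9, -0.4, 0.5]
opening: 0.216
```

```bash
python3 -m inch '0 -40 0 0;-20 -54 20 0;-60 -54 70 0;-103 -54 90 0;-103 -54 90 0;-103 -54 90 0' 
python3 - <<'E'
from h import *
s,p,M=tool();print(s['clock'],p.round(4),s['opening'])
w=snap('wrist','w4')
for n,z in (('bore_wide',.024),('bore_narrow',.024),('block',0),('tip_mid',.018),('coil_mid',p[2]-.007)):
    for d in r.tip_of('wrist',n): print(n,d['p'],d['centre'],atz(w,d['centre'],z))
E
```

```text
clock: 6.25
tool_pos: [0.5307, -0.1644, 0.0809]
eef_rot: [-0.707, 0.0, 0.002, 0.708]
contact_force: [0.8, -0.8, -0.6]
opening: 0.221
6.25 [ 0.5307 -0.1644  0.0809] 0.22109193958842896
bore_wide 0.56 [174.1, 255.1] [ 0.53335502 -0.13153335  0.024     ]
bore_narrow 0.97 [104.0, 260.8] [ 0.53685611 -0.08340382  0.024     ]
block 0.85 [136.1, 258.7] [ 0.53627934 -0.1075757   0.        ]
coil_mid 0.66 [251.5, 252.7] [ 0.53155806 -0.16532628  0.07387878]
```

View pics/w4.png

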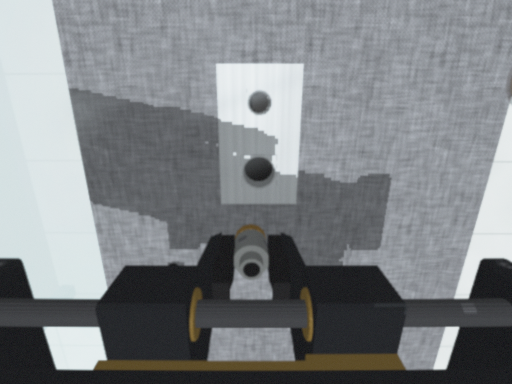

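```bash
python3 - <<'E'
from h import *
import pickle
s,p,M=tool();w=snap('wrist','w5');pickle.dump(dict(w),open('w5.pkl','wb'));print(p.round(4))
for c in [(64,217),(64,303),(205,298),(204,220)]: print(atz(w,c,.024).round(4))
print('wide',atz(w,(169,259),.024),'narrow',atz(w,(102,260),.024))
a=w['frame'][:,:,::-1];cv2.imwrite('pics/w5c.png',cv2.resize(a[55:285,190:330],None,fx=4,fy=2.6,interpolation=2))
E
```

```text
[ 0.534  -0.1669  0.0807]
[ 0.5125 -0.0616  0.024 ]
[ 0.5672 -0.0617  0.024 ]
[ 0.5691 -0.1579  0.024 ]
[ 0.5109 -0.157   0.024 ]
wide [ 0.53971728 -0.13028431  0.024     ] narrow [ 0.54001641 -0.0847305   0.024     ]
```

View pics/w5c.png

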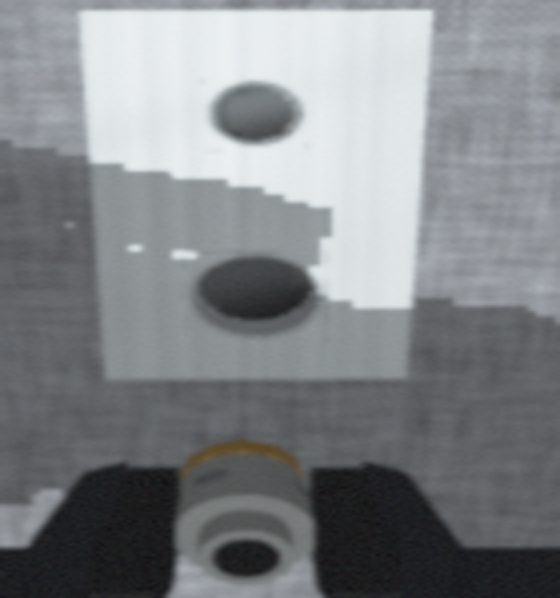

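```bash
python3 - <<'E'
import pickle
from h import *
w=pickle.load(open('w5.pkl','rb'))
cs=[atz(w,c,.024) for c in [(59.6,210),(59,298.3),(201,291.8),(201,216.3)]]
print(np.round(cs,4),np.mean(cs,0))
print('wide',atz(w,(168.5,254),.024),'narrow',atz(w,(98.3,254),.024))
print('coil foot',atz(w,(55+455/2.6,190+241/4),.0627), 'neck top', atz(w,(55+555/2.6,190+247/4),.1007))
E
```

```text
[[ 0.5081 -0.0591  0.024 ]
 [ 0.564  -0.0588  0.024 ]
 [ 0.5643 -0.1547  0.024 ]
 [ 0.5082 -0.1546  0.024 ]] [ 0.53616642 -0.10678839  0.024     ]
wide [ 0.53614727 -0.12991175  0.024     ] narrow [ 0.53604051 -0.08239977  0.024     ]
coil foot [ 0.53342553 -0.15921503  0.0627    ] neck top [ 0.53416944 -0.16116703  0.1007    ]
```

```bash
python3 - <<'E'
import pickle
from h import *
w=pickle.load(open('w5.pkl','rb'))
print('neck top', atz(w,(55+555/2.6,190+247/4),.0919))
# body top rim ellipse outer: y 497..?, 
s,p,M=tool();print(p.round(4),s['clock'])
for z in(.0539,.0919):print(proj(w,[.534,-.1669,z]))
E
```

```text
neck top [ 0.53420942 -0.16712231  0.0919    ]
[ 0.5337 -0.1667  0.0806] 6.6
[251.15561595 234.54314324]
[251.35213891 268.10083689]
```

```bash
python3 -m inch '2.5 0 36 0;2.5 0 36 0;2.5 18 36 0;2.5 18 36 0;2.5 18 36 0' 
python3 - <<'E'
from h import *
s,p,M=tool();print(s['clock'],p.round(4),s['opening'],M[:,1].round(3))
w=snap('wrist','w6')
cv2.imwrite('pics/w6c.png',cv2.resize(w['frame'][130:290,180:340,::-1],None,fx=3.6,fy=3.6,interpolation=2))
E
```

```text
clock: 7.1
tool_pos: [0.5351, -0.1303, 0.0626]
eef_rot: [0.707, -0.0, -0.0, -0.707]
contact_force: [0.3, -1.2, -0.1]
opening: 0.218
7.1 [ 0.5351 -0.1303  0.0626] 0.2176625109259513 [-0.001 -0.    -1.   ]
```

View pics/w6c.png

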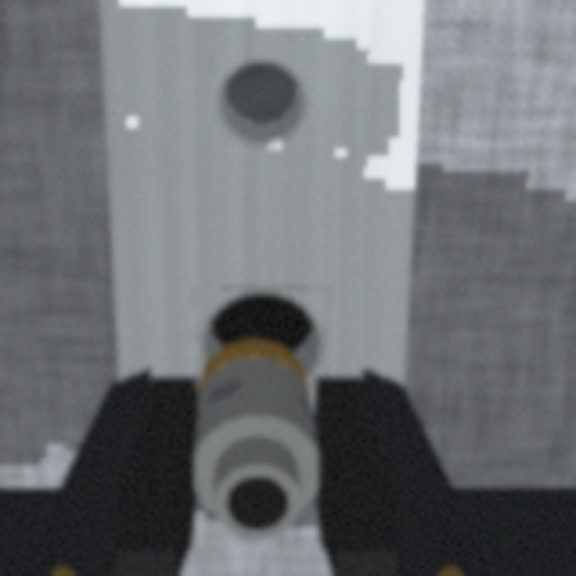

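```bash
python3 -m inch '1 0 0 0;1 7 0 0;1 10 0 0;1 10 0 0' 
python3 - <<'E'
from h import *
s,p,M=tool();print(s['clock'],p.round(4),s['opening'],M[:,1].round(3))
w=snap('wrist','w7')
cv2.imwrite('pics/w7c.png',cv2.resize(w['frame'][130:290,180:340,::-1],None,fx=3.6,fy=3.6,interpolation=2))
E
```

```text
clock: 7.55
tool_pos: [0.5358, -0.1298, 0.0521]
eef_rot: [-0.707, 0.0, 0.001, 0.707]
contact_force: [-0.2, 0.2, -0.4]
opening: 0.216
7.55 [ 0.5358 -0.1298  0.0521] 0.21639152965229935 [-0.001  0.    -1.   ]
```

View pics/w7c.png

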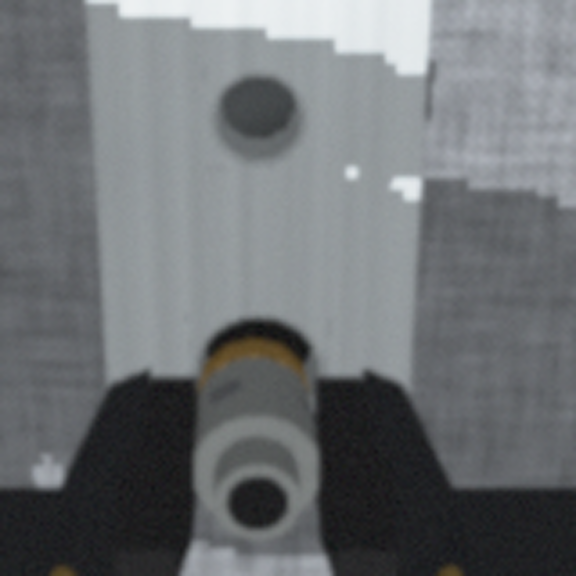

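```bash
python3 -m inch '0.7 0 0.7 0;0.7 4 0.7 0;0.7 8 0.7 0;0.7 8 0.7 0'
```

```text
clock: 8.0
tool_pos: [0.5365, -0.129, 0.0441]
eef_rot: [-0.707, 0.0, 0.001, 0.707]
contact_force: [-0.1, 0.3, -0.9]
opening: 0.219
```

Entering freely; carry on down.

```bash
python3 -m inch '0 4 0 0;0 8 0 0;0 9 0 0;0 9 0 0'
```

```text
clock: 8.4
tool_pos: [0.5367, -0.1291, 0.0354]
eef_rot: [-0.707, 0.0, 0.0, 0.707]
contact_force: [0.1, 0.2, -0.2]
opening: 0.218
```

```bash
python3 -m inch '0 0 0 0;0 0 0 0;0 0 0 0;0 -25 0 0;0 -60 0 0;0 -60 0 0' 0.1
python3 - <<'E'
from h import *
s,p,M=tool();print(s['clock'],p.round(4),s['opening'])
w=snap('wrist','w8')
for n,z in (('coil_mid',.027),('tip_mid',.018)):
    for d in r.tip_of('wrist',n): print(n,d['p'],d['centre'],atz(w,d['centre'],z))
for z in(.024,.038,.046):print(z,proj(w,[.5362,-.130,z]))
E
```

```text
clock: 9.0
tool_pos: [0.5393, -0.1299, 0.0992]
eef_rot: [0.708, 0.002, 0.002, -0.707]
contact_force: [0.7, -0.5, -0.5]
opening: 0.546
9.0 [ 0.5393 -0.1299  0.0992] 0.5464230839257788
coil_mid 0.56 [365.5, 330.6] [ 0.62067798 -0.30301072  0.027     ]
0.024 [246.78011019 207.05246737]
0.038 [246.6524604  213.81271595]
0.046 [246.57225189 218.06221215]
```

View pics/w8.png

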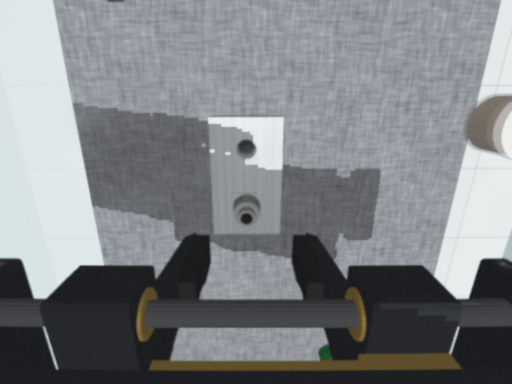

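```bash
python3 -m inch '-40 -10 -45 0;-81 -10 -91 0;-81 -10 -91 0;-81 -10 -91 0;-81 -10 -91 0' 
python3 - <<'E'
from h import *
s,p,M=tool();print(s['clock'],p.round(4),s['opening'])
w=snap('wrist','w9')
for n,z in (('tip_mid',.018),):
    for d in r.tip_of('wrist',n): print(n,d['p'],d['centre'],atz(w,d['centre'],z))
for z in(0,.036):print(z,proj(w,[.457,-.222,z]))
E
```

```text
clock: 9.65
tool_pos: [0.4558, -0.2198, 0.1049]
eef_rot: [-0.707, 0.0, 0.0, 0.708]
contact_force: [0.3, 0.4, -0.0]
opening: 0.551
9.65 [ 0.4558 -0.2198  0.1049] 0.5507591767592709
tip_mid 0.73 [204.1, 256.3] [ 0.46009254 -0.22167551  0.018     ]
0 [252.60364347 197.40047251]
0.036 [252.82878431 212.58321099]
```

View pics/w9.png

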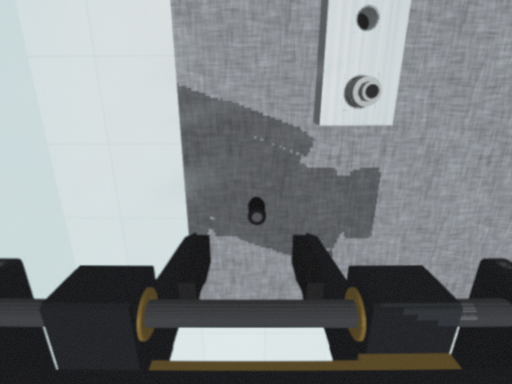

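```bash
python3 -m inch '4 35 -3 0;4 57 -3 0;4 57 -3 0;4 57 -3 0' 
python3 - <<'E'
from h import *
s,p,M=tool();print(s['clock'],p.round(4),s['opening'])
w=snap('wrist','w10')
for n,z in (('tip_mid',.018),):
    for d in r.tip_of('wrist',n): print(n,d['p'],d['centre'],atz(w,d['centre'],z))
for z in(0,.036):print(z,proj(w,[.460,-.223,z]))
cv2.imwrite('pics/w10c.png',cv2.resize(w['frame'][180:290,180:340,::-1],None,fx=3.6,fy=3.6,interpolation=2))
E
```

```text
clock: 10.15
tool_pos: [0.4604, -0.222, 0.0485]
eef_rot: [-0.707, -0.001, 0.001, 0.707]
contact_force: [-0.5, -0.4, -0.1]
opening: 0.551
10.15 [ 0.4604 -0.222   0.0485] 0.5508818532358385
tip_mid 0.58 [239.3, 248.8] [ 0.45875369 -0.2275222   0.018     ]
0 [250.6879745  221.94930534]
0.036 [250.61955734 246.86723583]
```

View pics/w10c.png

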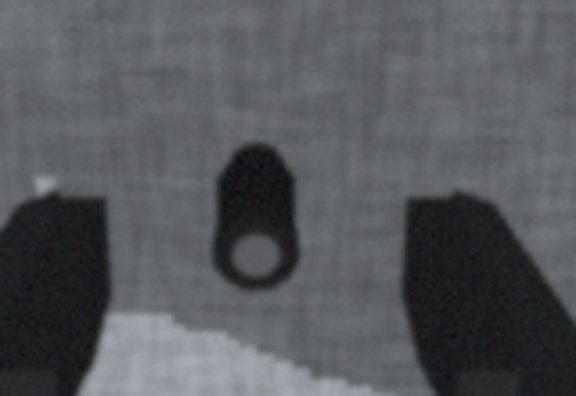

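```bash
python3 -m inch '0 0 -3.7 0;0 14 -3.7 0;0 26 -3.7 0;0 26 -3.7 0' ; python3 - <<'E'
from h import *
s,p,M=tool();w=snap('wrist','w11');print(p.round(4),proj(w,[p[0],p[1],.036]))
cv2.imwrite('pics/w11c.png',cv2.resize(w['frame'][180:310,180:340,::-1],None,fx=3.6,fy=3.6,interpolation=2))
E
```

```text
clock: 10.65
tool_pos: [0.4589, -0.2264, 0.0209]
eef_rot: [-0.707, 0.001, 0.001, 0.708]
contact_force: [-0.2, 0.1, -0.5]
opening: 0.546
[ 0.4589 -0.2264  0.0209] [251.33779287 272.31872801]
```

View pics/w11c.png

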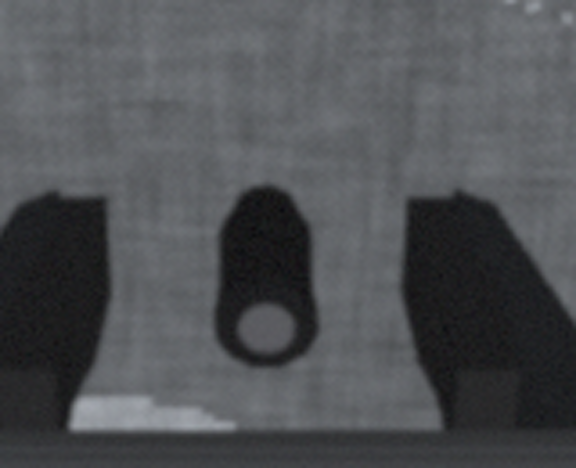

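```bash
python3 -m inch '1.5 -1 1 0;1.5 -1 1 0';  python3 -m inch '0 0 0 0;0 0 0 0;0 0 0 0;0 0 0 0;0 0 0 0' -1 12;  python3 -m inch '0 -40 0 0;10 -58 20 0;40 -58 60 0;75 -58 100 0;75 -58 100 0;75 -58 100 0;75 -58 100 0'
python3 - <<'E'
from h import *
s,p,M=tool();w=snap('wrist','w12');print(p.round(4),s['opening'])
for z in(.024,): print('narrow',proj(w,[.5362,-.0828,z]))
f=p[2]-.0223 ;print('foot z',f); print('tip foot,top at tcp',proj(w,[p[0],p[1],f]),proj(w,[p[0],p[1],f+.036]))
cv2.imwrite('pics/w12c.png',cv2.resize(w['frame'][60:300,150:350,::-1],None,fx=2.5,fy=2.5,interpolation=2))
E
```

```text
clock: 10.9
tool_pos: [0.4619, -0.2257, 0.0239]
eef_rot: [-0.707, -0.001, 0.0, 0.707]
contact_force: [-0.3, -0.2, 0.3]
opening: 0.548
clock: 11.4
tool_pos: [0.4614, -0.2259, 0.0237]
eef_rot: [-0.707, -0.0, 0.0, 0.707]
contact_force: [-0.6, -0.1, 0.1]
opening: 0.167
clock: 12.1
tool_pos: [0.535, -0.1273, 0.0815]
eef_rot: [0.707, -0.001, -0.0, -0.707]
contact_force: [-0.3, -0.6, -0.2]
opening: 0.168
[ 0.535  -0.1273  0.0815] 0.16817629670895562
narrow [252.95733125 157.83568022]
foot z 0.0592112946366074
tip foot,top at tcp [251.35143237 237.71501382] [251.33466516 270.78434916]
```

View pics/w12c.png

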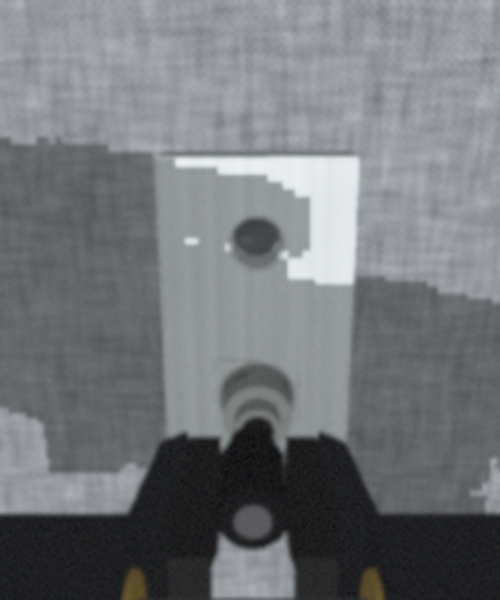

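```bash
python3 -m inch '1 0 44.5 0;1 0 44.5 0;1 15 44.5 0;1 28 44.5 0;1 28 44.5 0;1 28 44.5 0' 
python3 - <<'E'
from h import *
s,p,M=tool();w=snap('wrist','w13');print(p.round(4),s['opening'])
print('narrow',proj(w,[.5362,-.0828,.024]))
f=p[2]-.0237 ;print('foot z',f); print('tip foot,top at tcp',proj(w,[p[0],p[1],f]),proj(w,[p[0],p[1],f+.036]))
cv2.imwrite('pics/w13c.png',cv2.resize(w['frame'][160:300,170:330,::-1],None,fx=3.6,fy=3.6,interpolation=2))
E
```

```text
clock: 12.75
tool_pos: [0.5366, -0.0824, 0.0534]
eef_rot: [0.707, -0.001, -0.0, -0.707]
contact_force: [-0.9, 0.5, 0.0]
opening: 0.169
[ 0.5366 -0.0824  0.0534] 0.16917779891788048
narrow [250.65610473 233.26596752]
foot z 0.029661039932378508
tip foot,top at tcp [251.30453303 236.73963331] [251.30958538 269.22628242]
```

View pics/w13c.png

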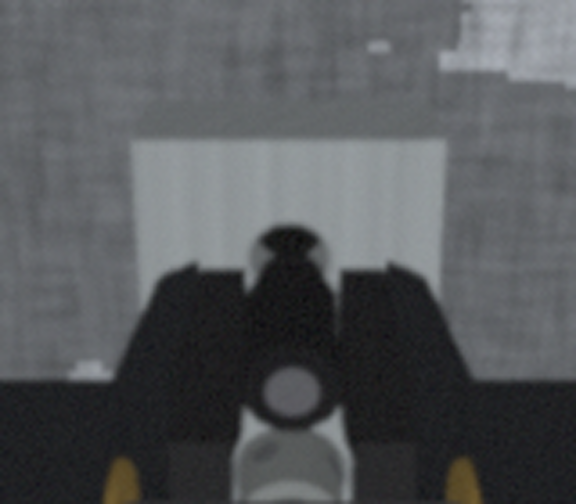

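```bash
python3 -m inch '0 4 0 0;0 8 0 0;0 12 0 0;0 12 0 0;0 12 0 0'
```

```text
clock: 13.3
tool_pos: [0.5372, -0.0814, 0.0415]
eef_rot: [-0.707, -0.0, 0.0, 0.707]
contact_force: [-0.1, -0.2, -1.0]
opening: 0.168
```

```bash
python3 -m inch '-0.8 1 -1 0;-0.8 3 -1 0;-0.8 4.3 -1 0;-0.8 4.3 -1 0'
```

```text
clock: 13.7
tool_pos: [0.5365, -0.0823, 0.0372]
eef_rot: [-0.707, -0.0, 0.0, 0.707]
contact_force: [-0.8, 0.2, 0.1]
opening: 0.174
```

```bash
python3 -m inch '0 0 0 0;0 0 0 0;0 0 0 0;0 -25 0 0;0 -70 0 0;0 -110 0 0;0 -110 0 0;0 -110 0 0' 0.2 
python3 - <<'E'
from h import *
s,p,M=tool();w=snap('wrist','w14');print(s['clock'],p.round(4),s['opening'])
for n,z in (('coil_mid',.027),('tip_mid',.031)):
    for d in r.tip_of('wrist',n): print(n,d['p'],d['centre'],atz(w,d['centre'],z))
print(proj(w,[.5362,-.0828,.049]),proj(w,[.5362,-.1305,.046]))
cv2.imwrite('pics/w14c.png',cv2.resize(w['frame'][120:320,170:330,::-1],None,fx=3,fy=3,interpolation=2))
E
```

```text
clock: 14.5
tool_pos: [0.537, -0.0824, 0.1482]
eef_rot: [0.707, 0.001, 0.001, -0.707]
contact_force: [-0.0, 0.1, -0.2]
opening: 0.598
14.5 [ 0.537  -0.0824  0.1482] 0.5982141417609517
coil_mid 0.71 [234.9, 251.5] [ 0.53760468 -0.13170825  0.027     ]
coil_mid 0.56 [360.9, 319.9] [ 0.62277553 -0.30682488  0.027     ]
tip_mid 0.89 [191.6, 248.7] [ 0.53487275 -0.08316306  0.031     ]
[250.06490957 197.58926898] [250.12994521 242.92922601]
```

View pics/w14c.png

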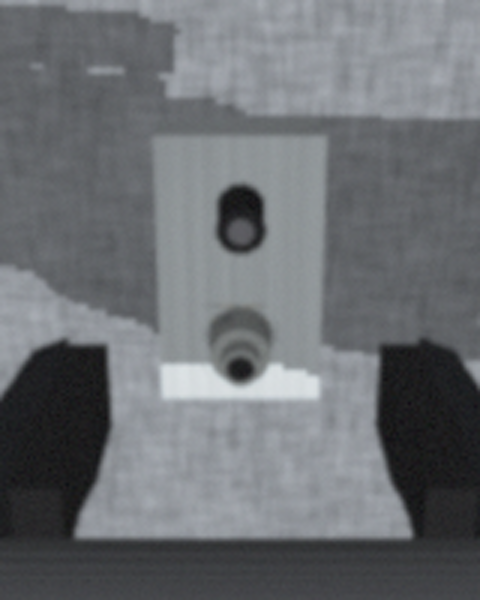

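```bash
python3 -m inch '18 -25 177 0;18 -25 177 0;18 -25 177 0;18 -25 177 0;18 -25 177 0;18 -25 177 0' 0.4
python3 - <<'E'
from h import *
s,p,M=tool();w=snap('wrist','w15');print(s['clock'],p.round(4),s['q'],s['opening'])
for n,z in (('cap_mid',.074),('tank_shoulder',.064),('build_base',0)):
    for d in r.tip_of('wrist',n): print(n,d['p'],d['centre'],atz(w,d['centre'],z))
for z in(.022,.084): print(proj(w,[.555,.097,z]))
E
```

```text
clock: 15.25
tool_pos: [0.5537, 0.0947, 0.1712]
eef_rot: [0.707, -0.0, -0.002, -0.707]
contact_force: [-0.1, -0.9, 0.1]
opening: 0.702
15.25 [0.5537 0.0947 0.1712] [-0.32432902  0.71461882  0.12284947  1.83981409 -0.14223251  0.59813381
 -0.1113728 ] 0.7024237530357398
cap_mid 0.58 [186.7, 255.5] [0.55722176 0.10517164 0.074     ]
cap_mid 0.44 [346.8, 238.0] [ 0.53916076 -0.07992923  0.074     ]
tank_shoulder 0.8 [224.2, 134.2] [0.44032343 0.06373875 0.064     ]
tank_shoulder 0.58 [36.7, 194.1] [0.50867411 0.22476636 0.064     ]
build_base 0.94 [201.0, 156.5] [4.41306882e-01 6.36588825e-02 5.55111512e-17]
build_base 0.9 [51.4, 207.5] [0.50949727 0.22340479 0.        ]
build_base 0.79 [167.6, 253.3] [0.55571956 0.10433195 0.        ]
build_base 0.48 [348.1, 237.9] [ 0.53441307 -0.1644319   0.        ]
[252.71986685 179.21405422]
[253.00125088 199.32265335]
```

View pics/w15.png

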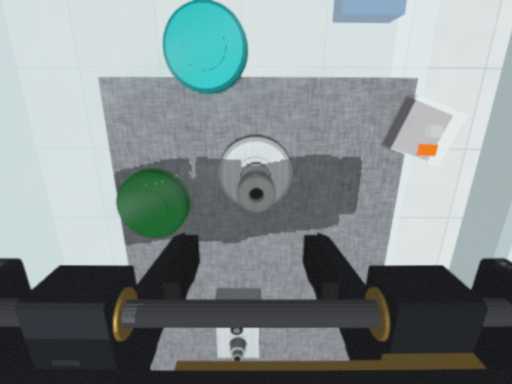

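```bash
python3 -m inch '2 20 6 0;2 45 6 0;2 45 6 0;2 45 6 0'
python3 - <<'E'
from h import *
import pickle
s,p,M=tool();w=snap('wrist','w16');pickle.dump(dict(w),open('w16.pkl','wb'));print(s['clock'],p.round(4))
for d in r.tip_of('wrist','cap_mid'): print(d['p'],d['centre'],atz(w,d['centre'],.074))
for z in(.064,.084): print(proj(w,[.557,.102,z]))
cv2.imwrite('pics/w16c.png',cv2.resize(w['frame'][130:300,170:340,::-1],None,fx=3.5,fy=3.5,interpolation=2))
E
```

```text
clock: 15.85
tool_pos: [0.5563, 0.0994, 0.1274]
eef_rot: [0.707, -0.001, 0.0, -0.707]
contact_force: [-0.4, 0.0, 0.7]
opening: 0.703
15.85 [0.5563 0.0994 0.1274]
0.68 [215.1, 255.3] [0.55922616 0.10160007 0.074     ]
[252.25402749 209.4847209 ]
[252.35478406 220.22325517]
```

View pics/w16c.png

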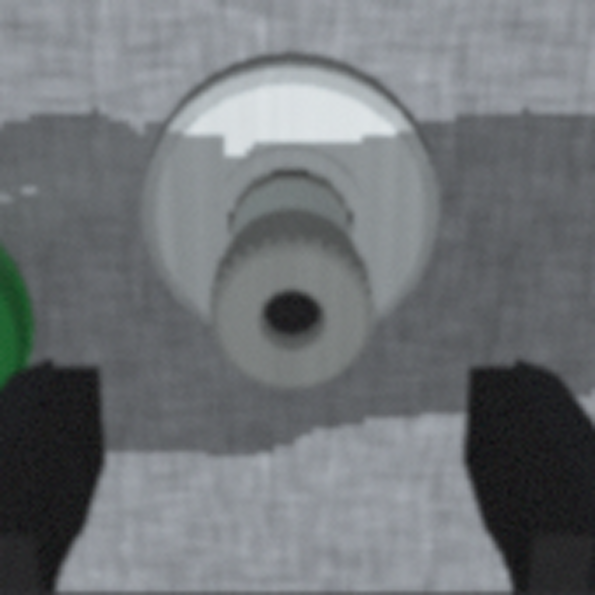

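```bash
python3 -m inch '1.5 10 3 0;1.5 27 3 0;1.5 27 3 0;1.5 27 3 0'
python3 - <<'E'
from h import *
s,p,M=tool();w=snap('wrist','w17');print(s['clock'],p.round(4))
for z in(.064,.084): print(proj(w,[.5578,.1025,z]))
cv2.imwrite('pics/w17c.png',cv2.resize(w['frame'][150:310,170:340,::-1],None,fx=3.5,fy=3.5,interpolation=2))
E
```

```text
clock: 16.35
tool_pos: [0.5579, 0.1037, 0.1005]
eef_rot: [0.707, 0.0, -0.0, -0.707]
contact_force: [0.4, 0.5, -0.0]
opening: 0.7
16.35 [0.5579 0.1037 0.1005]
[251.05595061 229.5272817 ]
[251.06733269 243.92341953]
```

View pics/w17c.png

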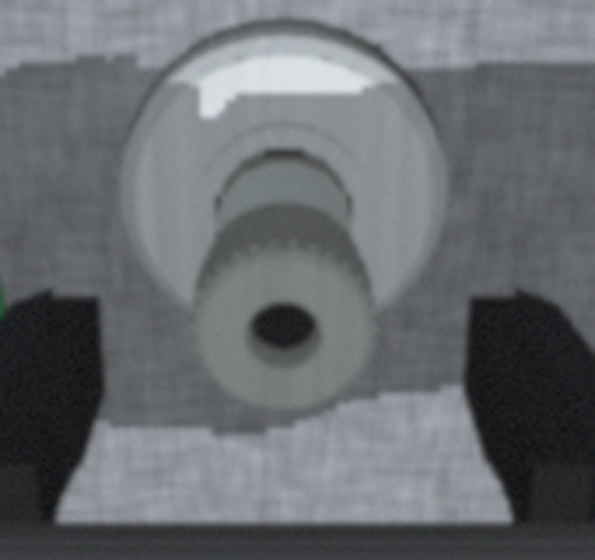

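```bash
python3 -m inch '0 12 -1 0;0 24.5 -1 0;0 24.5 -1 0;0 24.5 -1 0;0 24.5 -1 0'; python3 -m inch '0 0 0 0;0 0 0 0;0 0 0 0' -0.1 15; python3 -m inch '0 0 0 0;0 0 0 0;0 0 0 0;0 0 0 0' -1 15
```

```text
clock: 16.9
tool_pos: [0.5581, 0.1026, 0.0759]
eef_rot: [-0.707, -0.0, 0.0, 0.707]
contact_force: [0.9, -0.0, 0.7]
opening: 0.697
clock: 17.2
tool_pos: [0.5581, 0.1027, 0.0761]
eef_rot: [-0.707, -0.0, -0.0, 0.707]
contact_force: [0.2, -0.2, 1.3]
opening: 0.458
clock: 17.6
tool_pos: [0.558, 0.1026, 0.076]
eef_rot: [-0.707, -0.0, 0.0, 0.707]
contact_force: [0.4, -0.4, 0.2]
opening: 0.38
```

```bash
python3 - <<'E'
from h import *
s,p,M=tool();print(np.round(s['moment'],3),jawyaw(M))
E
python3 -m inch '0 0 0 -2;0 0 0 -4;0 0 0 -6;0 0 0 -6'
python3 - <<'E'
from h import *
s,p,M=tool();print(np.round(s['moment'],3),jawyaw(M),s['joint_torque'])
E
```

```text
[-0.08   0.108  0.007] 0.025844375951392263
clock: 18.0
tool_pos: [0.558, 0.1027, 0.0761]
eef_rot: [-0.706, -0.038, 0.038, 0.706]
contact_force: [-0.3, 1.2, 2.2]
opening: 0.377
[-0.033  0.132 -0.018] 6.102872867029251 [  0.07121651 -51.23552084   2.23356776  -7.59124607   0.06763726
  -0.09947699   0.15191062]
```

```bash

python3 -m inch '0 0 0 -2;0 0 0 -4;0 0 0 -6;0 0 0 -6'
python3 - <<'E'
from h import *
s,p,M=tool();print(np.round(s['moment'],3),jawyaw(M),s['joint_torque'][-1],p.round(4))
E
```

```text
clock: 18.4
tool_pos: [0.5579, 0.1026, 0.0761]
eef_rot: [-0.703, -0.075, 0.075, 0.703]
contact_force: [-1.5, 0.3, 5.5]
opening: 0.376
[-0.069  0.274 -0.006] 12.152982422734443 0.1513306936249137 [0.5579 0.1026 0.0761]
```

```bash

python3 -m inch '0 -0.4 0 0;0 -0.5 0 -4;0 -0.7 0 -8;0 -0.8 0 -12;0 -0.8 0 -12'
python3 - <<'E'
from h import *
s,p,M=tool();print(np.round(s['moment'],3),jawyaw(M),s['joint_torque'][-1],p.round(4))
E
```

```text
clock: 18.9
tool_pos: [0.5577, 0.1026, 0.0766]
eef_rot: [-0.691, -0.147, 0.148, 0.692]
contact_force: [-0.7, -0.5, 4.0]
opening: 0.376
[-0.035  0.202 -0.019] 24.084833362406762 0.289900079369545 [0.5577 0.1026 0.0766]
```

```bash

python3 -m inch '0 -0.3 0 -2;0 -0.5 0 -7;0 -0.7 0 -12;0 -0.9 0 -17;0 -1.0 0 -20;0 -1.0 0 -20'
python3 - <<'E'
from h import *
s,p,M=tool();print(np.round(s['moment'],3),jawyaw(M),s['joint_torque'][-1],p.round(4))
E
```

```text
clock: 19.5
tool_pos: [0.5574, 0.1024, 0.0774]
eef_rot: [-0.655, -0.265, 0.266, 0.656]
contact_force: [-0.5, -0.2, 1.4]
opening: 0.377
[-0.118  0.302  0.012] 44.04589201438116 0.2325281873345375 [0.5574 0.1024 0.0774]
```

```bash

python3 -m inch '0 -0.2 0 -4;0 -0.4 0 -9;0 -0.6 0 -14;0 -0.7 0 -18;0 -0.8 0 -20.5;0 -0.8 0 -20.5'
python3 - <<'E'
from h import *
s,p,M=tool();print(np.round(s['moment'],3),jawyaw(M),s['joint_torque'][-1],p.round(4))
E
```

```text
clock: 20.1
tool_pos: [0.5573, 0.1026, 0.0781]
eef_rot: [-0.598, -0.377, 0.378, 0.598]
contact_force: [-1.7, 0.7, -0.2]
opening: 0.381
[0.032 0.453 0.014] 64.50449832163588 0.19250420853495598 [0.5573 0.1026 0.0781]
```

Now a gentle trial lift, watching the force.

```bash

python3 -m inch '0 -0.5 0 0;0 -1 0 0;0 -1.5 0 0;0 -1.5 0 0'
```

```text
clock: 20.5
tool_pos: [0.5575, 0.1024, 0.0799]
eef_rot: [-0.598, -0.377, 0.378, 0.598]
contact_force: [-2.9, -0.1, -1.9]
opening: 0.376
```

```bash

python3 -m inch '0 -1 0 0;0 -2 0 0;0 -3 0 0;0 -3 0 0'
```

```text
clock: 20.9
tool_pos: [0.5589, 0.1028, 0.0835]
eef_rot: [0.598, 0.378, -0.377, -0.598]
contact_force: [-0.8, 0.1, 1.9]
opening: 0.376
```

```bash

python3 -m inch '0 -5 0 0;0 -13 0 0;0 -22 0 0;0 -32 0 0;0 -42 0 0;0 -50 0 0;0 -53 0 0;0 -53 0 0;0 -53 0 0;0 -53 0 0'
python3 - <<'E'
from h import *
s,p,M=tool();print(s['clock'],p.round(4),s['opening'])
w=snap('wrist','w18');t=snap('scene','s18');t2=snap('top','t18')
cv2.imwrite('pics/s18c.png',cv2.resize(t['frame'][130:260,90:420,::-1],None,fx=2.4,fy=3.6,interpolation=2))
for d in r.tip_of('wrist','cap_mid'): print(d['p'],d['centre'])
print(proj(w,[p[0],p[1],p[2]-.002]))
o=ray
for d in r.tip_of('scene','cap_mid'): print('scene',d['p'],d['centre'],proj(t,[.5578,.1025,.134]),proj(t,[.5578,.1025,.076]))
for n in('coil_mid','tip_mid'):
  for d in r.tip_of('scene',n): print(n,d['p'],d['centre'],atz(t,d['centre'],.027 if n=='coil_mid' else .031))
E
```

```text
clock: 21.9
tool_pos: [0.5576, 0.1026, 0.1356]
eef_rot: [-0.598, -0.377, 0.378, 0.598]
contact_force: [-0.2, 0.3, -0.2]
opening: 0.383
21.9 [0.5576 0.1026 0.1356] 0.38253130099545346
0.74 [252.3, 253.2]
[250.55068255 254.72475961]
scene 0.73 [172.1, 276.1] [275.72057869 169.82684049] [274.73221514 186.97802773]
scene 0.65 [267.8, 289.1] [275.72057869 169.82684049] [274.73221514 186.97802773]
coil_mid 0.66 [211.4, 107.5] [ 0.63398622 -0.31074306  0.027     ]
coil_mid 0.43 [189.5, 183.5] [ 0.54201037 -0.13790525  0.027     ]
tip_mid 0.53 [205.6, 270.4] [0.58033024 0.09464059 0.031     ]
tip_mid 0.43 [184.6, 204.0] [ 0.52296157 -0.08607727  0.031     ]
```

View pics/w18.png

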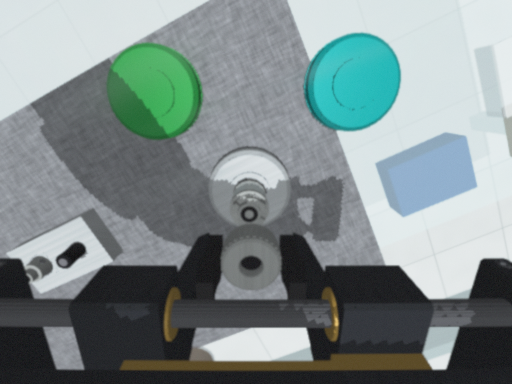

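View pics/s18c.png

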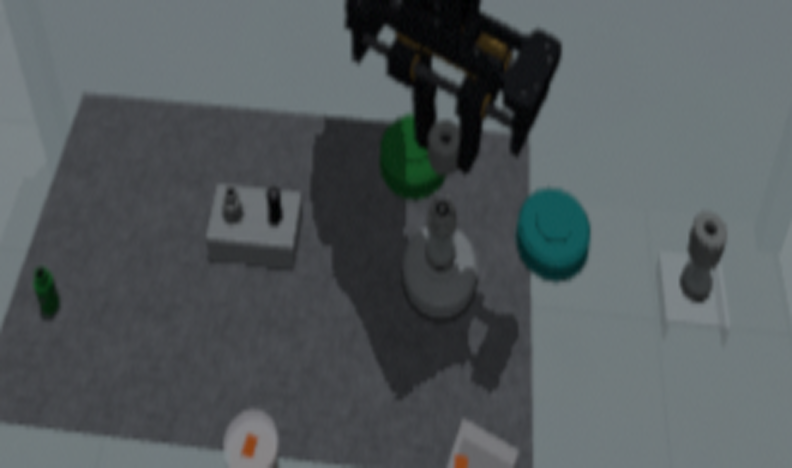

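```bash
python3 -m inch '0 0 0 0;0 0 0 0;0 0 0 0'; python3 - <<'E'
from h import *
s,p,M=tool();print(np.abs(s['qd']).max(),p.round(4),s['opening'],r.finish_job())
E
```

```text
clock: 22.55
tool_pos: [0.558, 0.1027, 0.136]
eef_rot: [-0.598, -0.378, 0.377, 0.598]
contact_force: [0.0, -0.3, -0.6]
opening: 0.377
the job is handed in; nothing more can be done
0.003036212530892453 [0.558  0.1027 0.136 ] 0.3768903169614009 None
```

The job is done and handed in at about 22.6 s of the 69 s allowed. The hand-in reports no verdict, so success rests on my own last checks.

- **Coil head and drip tip:** both stand in their bores. In a wrist picture taken after release, each part's top was within about 1 px of where it should be when fully home.
- **Cap:** it loosens anticlockwise seen from above, so it is a right-hand thread. I tried that way first and it ran freely, so I never turned it the other way. During the turn and lift-off I saw at most 5.5 N of force, and almost no torque about the cap's axis. I turned it about 64.5°, and it came off without a pull.
- **Final hold:** the gripper holds the cap level and still with a 15 N grip. By the tool pose its centre is about 7 cm above the tank's shoulder (underside about 6 cm) and within about 1 mm of the tank's axis. The wrist and scene pictures agree with this.
- **Things to leave:** the jar, the clear box, the other tank and the look-alikes were not touched and look unmoved in the last scene picture.

**Checks that disagreed:** in the last scene picture the networks put the two parts about 1 cm off their bores and gave some false finds. That picture is coarse, about 3 mm per pixel. It shows both parts upright in the block, so I trusted the closer wrist view.

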